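Crack open a stuck ingredient tub and hold it ajar

TASK

The gasketed lid of the ingredient tub has stuck and the tub needs airing: first take the carton off the lid and set it down gently, flat and not dropped, in the middle of the wooden board. Then take the tub's lid by its bar handle, pull up until the sticky seal lets go, and hold the lid slightly open, its front edge raised about 4 cm, never flung wide; finish while still gripping the handle and holding it there. Leave the baking tray, the bowl and the jar alone.

Things in the scene. Friction and masses are not known exactly. Their poses are not given: they have to be found in the camera images.
- tub: white plastic ingredient tub fixed to the table, 220 mm (its x) by 200 mm (its y) by 120 mm high, closed by a grey flip lid. Origin: centre of its underside; x points from the front (handle side, towards the robot) to the hinge side, z up. It stands at varied places and yaws.
- lid_angle (a joint): opening angle of the tub's lid, rad: 0 shut, grows as the front edge rises (max 1.6); 0.2 raises the front edge 44 mm. A sticky gasket holds it shut: lifting at the handle takes about 10 to 17 N in the first 4 mm of rise, so grip firmly, the force then fades and after 15 mm only the lid's weight is left (lid and handle about 0.33 kg; it falls shut when let go). Once broken the seal does not stick again.
- lid: the lid. Origin: middle of the lid's hinge line, which runs along the tub's y at tub x = +110 mm, 124 mm above the table. It is a flat grey plate 224 x 204 mm, 10 mm thick, resting shut on the rim's gasket; its top is 134 mm above the table when shut.
- handle (a point): black round bar handle on the lid near its front edge, 16 mm thick, running along the tub's y, 100 mm clear between its two 10 mm end posts. This point: middle of the bar, 195 mm in front of the hinge (tub x = -85 mm), 30 mm above the lid's top face, 164 mm above the table when shut.
- carton: closed brown cardboard carton with a paper strip along its top, 110 mm (its x) by 56 mm (its y) by 70 mm high, about 0.35 kg; at the start it lies on the lid, behind the handle, at varied yaw. Origin: centre of its underside, z up.
- board: dark wooden chopping board fixed on the table to the left or the right of the tub, 220 mm (its x) by 170 mm (its y), 12 mm thick. Origin: centre of its underside.
- tray: bystander: flat steel baking tray with six shell-like round marks, 200 x 150 x 10 mm, on the other side of the tub. Origin: centre of its underside.
- bowl: bystander: steel bowl, 130 mm across, 60 mm high. Origin: centre of its underside.
- jar: bystander: closed glass jar with a steel cap, 70 mm across, 110 mm high. Origin: centre of its underside.
There are look-alikes about, which are no part of the job. Leave any black or red look-alike of the carton alone.

How it is judged:
By the outcome, as a careful person would: the job done as asked, in the order asked, and still so for the second after the job is handed in, while the arm keeps its last pose, push and grip.
It also fails if it takes over 56 s, if anything falls off the work surface, if the arm or the gripper's body presses on something with over 40 N, if the wrist force passes 120 N, or if a joint passes its speed limit or range.

ROBOT

A 6-joint arm with a two-finger parallel gripper is mounted at the origin on the work surface. World frame = base frame: x ahead of the robot, y to its left, z up, the work surface at z = 0. Lengths are in mm, angles in rad, forces in N, time in s.
With the tool pointing down it reaches from about 250 to 800 mm from the base axis. Payload 8.5 kg.
Tool frame: the origin (TCP) lies midway between the tips of the shut fingers; the grasp point (between the pads) lies 19 mm behind it; z points along the fingers, x is the direction in which the jaws open and shut, and the axes are right-handed (so a half turn about z gives the same grasp; the last joint's range is limited). The gripper opens to 85 mm and grips with 20 to 120 N. Pads are 22 mm wide; open, the fingers measure 114 mm over their backs; the gripper's body (76 mm by 85 mm) begins 54 mm behind the grasp point. The pads swing forward as they close: fully open they stand 13 mm farther back than shut.
Start: joints at [-1.238, 0.238, -0.013, 1.319, 0, 1.571], TCP at [171.496, -496.153, 231.276] pointing down, gripper open.
Joint ranges: [-2.66, 2.66], [-1.03, 1.9], [-1.14, 1.46], [-1.82, 2.27], [-1.45, 1.34], [-3.14, 3.14]. Speed limits (rad/s): [2.22, 2.22, 2.79, 3.14, 3.14, 3.14].

INTERFACE

Orientations are given as a unit quaternion [x, y, z, w].
In Python, from workcell import read_state, optics, robot gives the robot as it stands. The module is installed in compiled form; this text tells all that it offers.
- The arm moves only by the tool apply_moves, never from a script. Its argument "targets" is a list of rows, each an object of numbers: "x", "y", "z": the shift along the tool's x, y, z in units of 60 mm (1.0 is 60 mm); "ax", "ay", "az": the turn, a rotation vector about the tool's x, y, z in units of 10 degrees (1.0 is 10 degrees). A call has exactly 8 rows; each row is the pose to reach, as a shift and turn from the pose commanded when the call began, along the tool's axes at that moment; what a row does not reach only later rows make up. A row lasts 1/8 s, in which the tool goes at most 62.5 mm and 10.7 degrees, less where a joint would pass 70% of its speed; a pose out of reach is approached as far as the arm can. A call with a gripper value outside its range is refused whole. "claw" is the opening, from -1 (shut) to 1 (fully open), set as the call begins (left out, the last holds). The fingers move at their own pace and stop on an object; "squeeze" is the grip in N (left out, the last holds). Time passes only in rows, so rows that repeat a pose let the fingers close, or fill a call up. It gives the time, the measured TCP pose, the force and the opening at its end, in the units of the state.
- read_state(): the state, without advancing time (a new reading comes with each control period).
- optics.snapshot(name): name is "side" or "top"; returns a dict with "img" (420x560x3 uint8, red, green, blue), "fx", "fy", "cx", "cy" (pixels), "k1" (the pictures are not rectified: a ray, as slopes to the right and down, at radius r is drawn at 1 + k1 r^2 times it, then the intrinsics apply), "R" (3x3) and "t" (3): a world point X has camera coordinates R X + t. Camera axes: x right, y down, z forward; pixel columns grow to the right and rows downward; lengths in mm; the calibration is good to about 2 mm. A picture is of the moment at which its call begins. There is no depth.
- robot.close_job(): hands the job in, once; it reports no verdict.
The state is a dict: "time": time; "joint_pos": joint angles; "dq": joint speeds; "joint_efforts": joint torques, N m; "tool_pos": TCP position; "tcp_rot": TCP orientation; "ft_force": force on the tool from outside, world axes, zero at the start; "ft_torque": the same for the moment, N m; "opening": finger opening in mm.
Only numpy, scipy, OpenCV 4.12 (cv2) and the standard library are available. Lean on these libraries where they do the work, as an engineer would, in place of code of your own. Each camera call takes 0.05 s, during which the arm holds its last target.

## Working session

There is one attempt and no reset: what is moved stays moved. The work goes in short steps, Python scripts to look and compute and a tool call to move; the robot and the scene stay as the last step left them, time stands still between calls to the robot, and variables do not carry over. Pictures are saved under pics/ and viewed, and the job is handed in when it is done.

Besides the shell and the picture viewer there is one more tool, called after "Emit:" as name(argument=value, ...) on one line, values as JSON. apply_moves: Moves the arm, as the interface text tells. Its arguments: {"type":"object","properties":{"targets":{"type":"array","items":{"type":"object","properties":{"x":{"type":"number"},"y":{"type":"number"},"z":{"type":"number"},"ax":{"type":"number"},"ay":{"type":"number"},"az":{"type":"number"}}}},"claw":{"type":"number"},"squeeze":{"type":"number"}},"required":["targets"]}

```bash
mkdir -p pics; python3 - <<'E'
from workcell import read_state, optics, robot
import cv2,numpy as np,pickle
print(read_state())
d={}
for n in ("side","top"):
    s=optics.snapshot(n); d[n]=s
    cv2.imwrite(f"pics/{n}0.png",s["img"][:,:,::-1])
    print(n,{k:v for k,v in s.items() if k!="img"})
pickle.dump(d,open("s0.pkl","wb"))
E
```

```text
{'time': 0.0, 'joint_pos': array([-1.23801724e+00,  2.38819920e-01, -1.42607935e-02,  1.31917965e+00,
       -2.06545419e-05,  1.57079204e+00]), 'dq': array([ 0.00015097,  0.0001171 ,  0.00114841, -0.00092043,  0.00112922,
       -0.00161176]), 'joint_efforts': array([-2.10924307e-03, -5.38773215e+01,  3.46435976e+01,  1.85201259e-02,
       -9.57118937e-05, -5.93866982e-07]), 'tool_pos': array([ 171.36266344, -495.81313001,  230.65453611]), 'tcp_rot': array([ 8.14455113e-01, -5.80226105e-01, -6.02187761e-04, -4.16328573e-04]), 'ft_force': array([ 0.1558402 , -0.44361549, -0.19391379]), 'ft_torque': array([-0.02573367, -0.0122859 ,  0.02866029]), 'opening': 85.58444882800171}
side {'fx': 456.61601557387155, 'fy': 456.61601557387155, 'cx': 277.12858417029014, 'cy': 205.84464924105598, 'k1': -0.05989773244898666, 'R': array([[-0.99899821, -0.04471049,  0.00188156],
       [-0.03008378,  0.63986798, -0.76789578],
       [ 0.03312905, -0.76718312, -0.64057203]]), 't': array([ 503.05924169,  116.5484928 , 1137.67773422])}
top {'fx': 408.31419827207816, 'fy': 408.31419827207816, 'cx': 273.7917334133977, 'cy': 212.01675187408333, 'k1': 0.010517617687716575, 'R': array([[-0.01013381, -0.99957285, -0.02741213],
       [-0.98238021,  0.01506816, -0.18628492],
       [ 0.18661839,  0.02504136, -0.98211329]]), 't': array([ 11.33863625, 528.70916746, 887.41735699])}
```

View pics/top0.png

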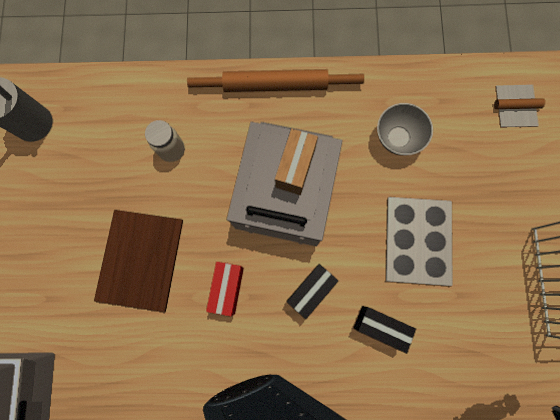

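View pics/side0.png

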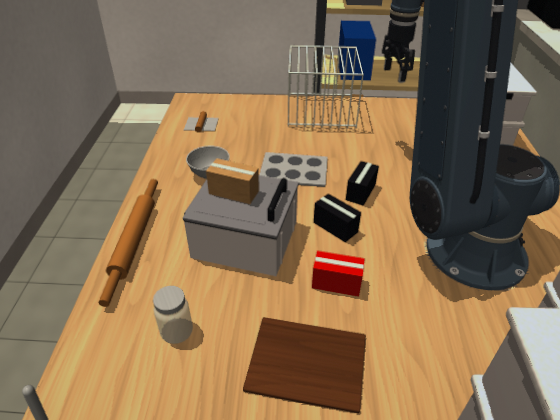

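The top view shows the tub at about (285,182), the brown carton on its lid at (296,160), the handle at (276,215) and the board at (139,261). The red and black look-alikes lie at (225,289), (312,291) and (385,328). I'll enlarge to pick corners.

```bash
python3 - <<'E'
import cv2,pickle
d=pickle.load(open("s0.pkl","rb"))
t=d["top"]["img"][:,:,::-1]; s=d["side"]["img"][:,:,::-1]
cv2.imwrite("pics/c1.png",cv2.resize(t[110:260,210:360],None,fx=4,fy=4,interpolation=cv2.INTER_CUBIC))
cv2.imwrite("pics/c2.png",cv2.resize(t[200:320,80:200],None,fx=4,fy=4,interpolation=cv2.INTER_CUBIC))
cv2.imwrite("pics/c3.png",cv2.resize(s[150:290,170:330],None,fx=4,fy=4,interpolation=cv2.INTER_CUBIC))
E
```

```text
(no output)
```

View pics/c1.png

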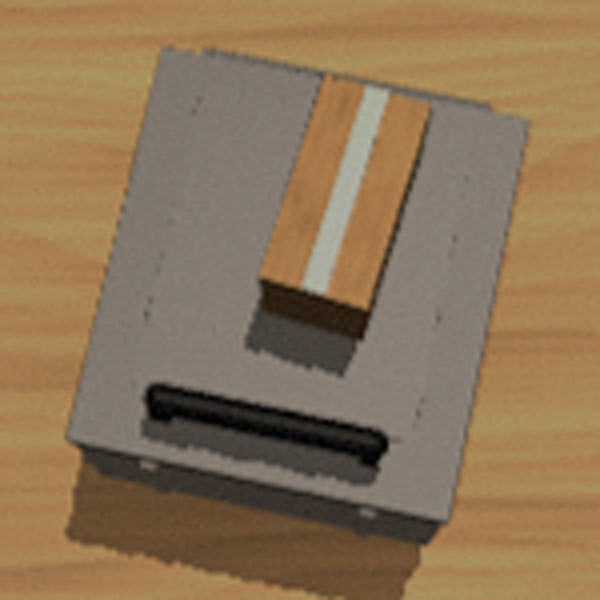

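View pics/c2.png

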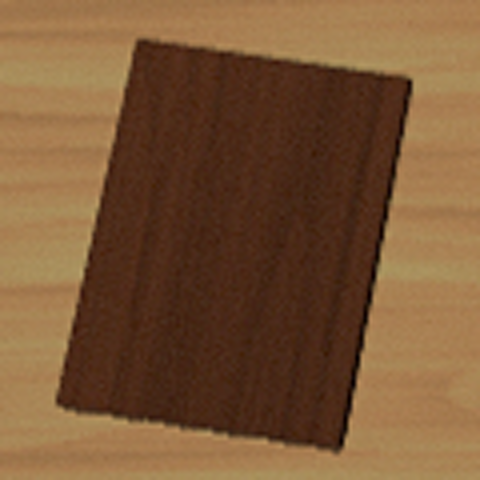

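View pics/c3.png

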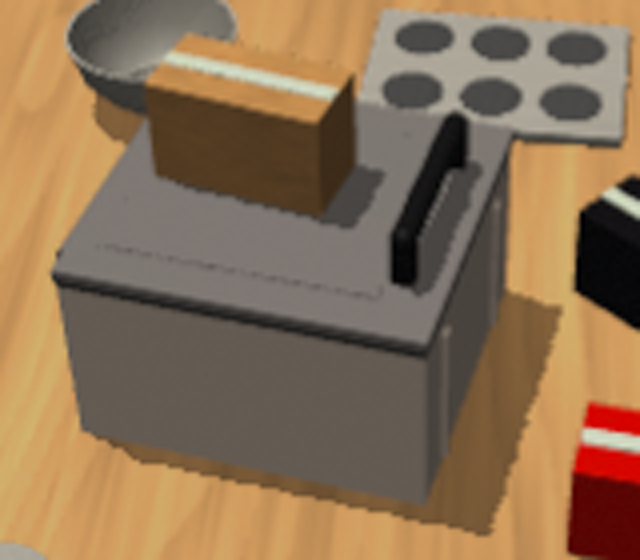

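```bash
cat > h.py <<'E'
import numpy as np,pickle,cv2
from scipy.optimize import least_squares
from scipy.spatial.transform import Rotation as Ro
def proj(s,X):
    X=np.atleast_2d(X).astype(float)
    return cv2.projectPoints(X,cv2.Rodrigues(s["R"])[0],s["t"],np.array([[s["fx"],0,s["cx"]],[0,s["fy"],s["cy"]],[0,0,1.]]),np.array([s["k1"],0,0,0,0]))[0][:,0]
def rect(p,lx,ly,z,ox=0):
    c=np.array([[ox+lx/2,ly/2],[ox+lx/2,-ly/2],[ox-lx/2,-ly/2],[ox-lx/2,ly/2]])
    a=p[2];R=np.array([[np.cos(a),-np.sin(a)],[np.sin(a),np.cos(a)]])
    return np.c_[c@R.T+p[:2],np.full(4,z)]
def px(l,ox,oy): return np.array([[ox+(u+.5)/4-.5,oy+(v+.5)/4-.5] for u,v in l])
def fit(obs,f,p0):
    # obs: list of (snap, idx, pix)
    r=lambda p:np.concatenate([(proj(s,f(p)[i])-q).ravel() for s,i,q in obs])
    o=least_squares(r,p0); return o.x,o.fun.round(1)
E
python3 - <<'E'
from h import *
d=pickle.load(open("s0.pkl","rb"));T,S=d["top"],d["side"]
lt=px([(162,48),(528,120),(445,521),(70,440)],210,110)
ls=px([(512,133),(430,345),(55,272)],170,150)
# corners order: rear-left(+x,+y), rear-right, front-right, front-left
f=lambda p:rect(p,224,204,134)   # centre of lid
for nm,obs in (("both",[(T,[0,1,2,3],lt),(S,[2,3,0],ls)]),("top",[(T,[0,1,2,3],lt)]),("side",[(S,[2,3,0],ls)])):
    print("lid",nm,*fit(obs,f,[560,0,0]))
ct=px([(324,74),(430,105),(368,310),(262,282)],210,110)
cs=px([(180,37),(355,75),(320,122),(147,85)],170,150) # rear-right, front-right, front-left, rear-left
f=lambda p:rect(p,110,56,204)
for nm,obs in (("both",[(T,[0,1,2,3],ct),(S,[1,2,3,0],cs)]),("top",[(T,[0,1,2,3],ct)]),("side",[(S,[1,2,3,0],cs)])):
    print("carton",nm,*fit(obs,f,[580,0,0]))
bt=px([(137,40),(412,78),(340,452),(58,405)],80,200)
bs=np.array([(262,320),(366,335),(360,407),(246,391)],float)
f=lambda p:rect(p,220,170,12)
for nm,obs in (("both",[(T,[0,1,2,3],bt),(S,[1,2,3,0],bs)]),("top",[(T,[0,1,2,3],bt)]),("side",[(S,[1,2,3,0],bs)])):
    print("board",nm,*fit(obs,f,[450,300,0]))
f=lambda p:np.c_[p[None,:2]+np.array([[np.cos(p[2]+np.pi/2),np.sin(p[2]+np.pi/2)]])*np.array([[55],[-55]]),[164,164]]
print("handle",*fit([(T,[0,1],px([(153,396),(380,445)],210,110)),(S,[1,0],px([(458,122),(401,240)],170,150))],f,np.array([460,0,0.])))
E
```

```text
lid both [ 5.84400226e+02 -2.11122146e+01 -2.26499606e-01] [-0.5 -1.   0.4 -0.8  0.9  0.4 -1.7  0.   1.8 -1.4  0.5 -0.1 -0.8 -0.3]
lid top [ 5.83712114e+02 -2.15700107e+01 -2.26704709e-01] [-0.3 -0.7  0.6 -0.5  1.1  0.7 -1.5  0.3]
lid side [ 5.85552667e+02 -1.94979946e+01 -2.21076976e-01] [ 1.2 -1.2  0.2  0.3 -1.3  0.4]
carton both [ 6.08887056e+02 -4.35028199e+01 -2.95506359e-01] [-0.9 -0.5 -0.1 -1.   0.4 -0.3 -1.  -1.   2.  -0.9  0.9 -1.6  0.6  0.1
 -0.2 -0.1]
carton top [ 6.07441146e+02 -4.42331441e+01 -3.00456790e-01] [-0.3  0.1  0.4 -0.3  0.6  0.5 -0.7 -0.4]
carton side [ 6.10515002e+02 -4.10414821e+01 -2.84043976e-01] [ 0.9 -0.2  0.1 -1.2  0.1  0.6 -1.1  0.6]
board both [ 4.27492740e+02  3.26372775e+02 -1.39730210e-01] [-1.4 -0.2 -1.1 -1.   0.6 -0.9 -0.8  1.1  0.6 -3.5  0.2 -2.7  2.2  3.3
 -2.2 -1.3]
board top [ 4.26907982e+02  3.24695140e+02 -1.56307522e-01] [ 0.1 -0.4  0.3 -0.1  0.4 -0.1 -0.8  0.6]
board side [ 4.27914130e+02  3.27749061e+02 -1.26216685e-01] [-0.3 -2.5 -0.5 -2.8  2.7  3.3 -2.1  0.2]
handle [ 5.02471348e+02 -2.92770376e+00 -2.40698852e-01] [ 1.7 -0.4 -1.7 -0.6  0.1  0.6  1.  -0.4]
```

```bash
cat > go.py <<'E'
import sys,numpy as np
from scipy.spatial.transform import Rotation as Ro
from workcell import read_state
def go(x,y,z,yaw,tilt=0):
    s=read_state(); R=Ro.from_quat(s["tcp_rot"])
    c,n=np.cos(yaw),np.sin(yaw)
    G=Ro.from_matrix(np.array([[c,n,0],[n,-c,0],[0,0,-1.]]))
    if tilt: G=G*Ro.from_rotvec([0,tilt,0])
    d=R.inv().apply(np.array([x,y,z])-s["tool_pos"])/60
    w=np.degrees((R.inv()*G).as_rotvec())/10
    print("t",round(s["time"],2),"pos",s["tool_pos"].round(1),"F",s["ft_force"].round(1),"open",round(s["opening"],1),"j",s["joint_pos"].round(2))
    print("shift",d.round(3),"turn",w.round(2))
if __name__=="__main__": go(*map(float,sys.argv[1:]))
E
python3 go.py 390 -270 290 0.02; python3 go.py 608.5 -43 290 1.274
```

```text
t 0.1 pos [ 171.4 -495.9  230.8] F [-0.   0.2 -1.1] open 85.3 j [-1.24  0.24 -0.01  1.32  0.    1.57]
shift [-2.369 -4.673 -0.984] turn [-0.    0.01 -7.21]
t 0.1 pos [ 171.4 -495.9  230.8] F [-0.   0.2 -1.1] open 85.3 j [-1.24  0.24 -0.01  1.32  0.    1.57]
shift [-4.755 -9.351 -0.981] turn [-1.000e-02  0.000e+00 -1.439e+01]
```

Emit:
apply_moves(targets=[{"x":-0.2,"y":-0.4,"z":-0.3,"az":-0.6},{"x":-0.5,"y":-0.95,"z":-0.6,"az":-1.5},{"x":-0.8,"y":-1.55,"z":-0.85,"az":-2.4},{"x":-1.1,"y":-2.15,"z":-0.98,"az":-3.3},{"x":-1.4,"y":-2.75,"z":-0.98,"az":-4.25},{"x":-1.7,"y":-3.35,"z":-0.98,"az":-5.2},{"x":-2.0,"y":-3.95,"z":-0.98,"az":-6.1},{"x":-2.35,"y":-4.6,"z":-0.98,"az":-7.1}], claw=1)

```text
validation failed for argument at $.ta...
```

```bash
python3 go.py 608.5 -43 270 1.274
```

```text
t 0.1 pos [ 171.4 -495.9  230.8] F [-0.   0.2 -1.1] open 85.3 j [-1.24  0.24 -0.01  1.32  0.    1.57]
shift [-4.754 -9.351 -0.648] turn [-1.000e-02  0.000e+00 -1.439e+01]
```

The call was refused and the arm didn't move. I'll try again with every field filled in.

Emit:
apply_moves(targets=[{"x":-0.2,"y":-0.4,"z":-0.3,"ax":0,"ay":0,"az":-0.6},{"x":-0.5,"y":-0.95,"z":-0.6,"ax":0,"ay":0,"az":-1.5},{"x":-0.8,"y":-1.55,"z":-0.85,"ax":0,"ay":0,"az":-2.4},{"x":-1.1,"y":-2.15,"z":-0.98,"ax":0,"ay":0,"az":-3.3},{"x":-1.4,"y":-2.75,"z":-0.98,"ax":0,"ay":0,"az":-4.25},{"x":-1.7,"y":-3.35,"z":-0.98,"ax":0,"ay":0,"az":-5.2},{"x":-2.0,"y":-3.95,"z":-0.98,"ax":0,"ay":0,"az":-6.1},{"x":-2.35,"y":-4.6,"z":-0.98,"ax":0,"ay":0,"az":-7.1}], claw=1, squeeze=40)

```text
time: 1.1
tool_pos: [386.9, -271.7, 289.9]
tcp_rot: [1.0, 0.003, -0.0, -0.0]
ft_force: [1.7, 0.1, 0.0]
opening: 85.3
```

```bash
python3 go.py 608.5 -43 270 1.274
```

```text
t 1.1 pos [ 386.9 -271.7  289.9] F [1.7 0.1 0. ] open 85.3 j [-0.61  0.13  0.    1.44 -0.    0.95]
shift [ 3.717 -3.788  0.331] turn [-0.    0.   -7.26]
```

Emit:
apply_moves(targets=[{"x":0.5,"y":-0.5,"z":0,"ax":0,"ay":0,"az":-0.95},{"x":1.05,"y":-1.05,"z":0,"ax":0,"ay":0,"az":-1.95},{"x":1.6,"y":-1.6,"z":0,"ax":0,"ay":0,"az":-2.95},{"x":2.15,"y":-2.15,"z":0,"ax":0,"ay":0,"az":-3.95},{"x":2.7,"y":-2.7,"z":0,"ax":0,"ay":0,"az":-4.95},{"x":3.2,"y":-3.25,"z":0.1,"ax":0,"ay":0,"az":-5.95},{"x":3.55,"y":-3.65,"z":0.25,"ax":0,"ay":0,"az":-6.85},{"x":3.71,"y":-3.79,"z":0.33,"ax":0,"ay":0,"az":-7.26}])

```text
time: 2.1
tool_pos: [609.3, -43.4, 268.9]
tcp_rot: [0.804, 0.595, -0.001, -0.001]
ft_force: [-0.6, -0.3, 0.3]
opening: 85.5
```

```bash
python3 go.py 608.5 -43 152 1.274
python3 - <<'E'
from workcell import *
import cv2
for n in ("side","top"): cv2.imwrite(f"pics/{n}1.png",optics.snapshot(n)["img"][:,:,::-1])
E
```

```text
t 2.1 pos [609.3 -43.4 268.9] F [-0.6 -0.3  0.3] open 85.5 j [-0.07  0.38  0.29  1.48  0.    0.23]
shift [ 0.002 -0.011  1.948] turn [-0.01  0.   -0.  ]
```

View pics/side1.png

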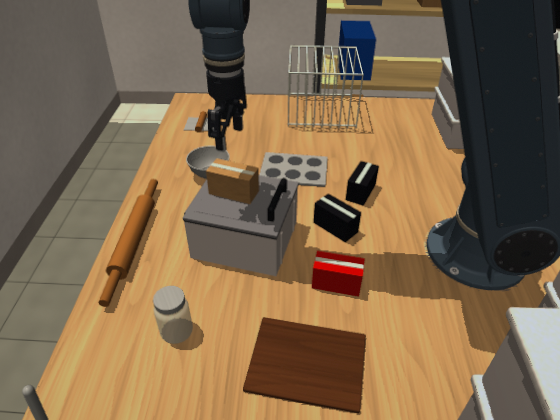

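View pics/top1.png

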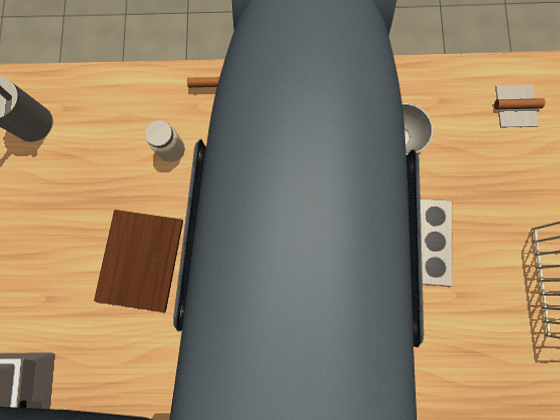

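In the side view the gripper at (228,125) is directly above the carton at (233,183), with the handle at (278,200) clear of it. In the top view the arm covers the tub. Descending.

Emit:
apply_moves(targets=[{"x":0,"y":0,"z":0.3,"ax":0,"ay":0,"az":0},{"x":0,"y":0,"z":0.7,"ax":0,"ay":0,"az":0},{"x":0,"y":-0.01,"z":1.1,"ax":0,"ay":0,"az":0},{"x":0,"y":-0.01,"z":1.4,"ax":0,"ay":0,"az":0},{"x":0,"y":-0.01,"z":1.65,"ax":0,"ay":0,"az":0},{"x":0,"y":-0.01,"z":1.82,"ax":0,"ay":0,"az":0},{"x":0,"y":-0.01,"z":1.92,"ax":0,"ay":0,"az":0},{"x":0,"y":-0.01,"z":1.95,"ax":0,"ay":0,"az":0}])

```text
time: 3.2
tool_pos: [608.1, -44.9, 153.3]
tcp_rot: [0.806, 0.592, 0.0, -0.0]
ft_force: [-0.7, -0.5, 0.5]
opening: 85.6
```

Emit:
apply_moves(targets=[{"x":0,"y":0,"z":0,"ax":0,"ay":0,"az":0},{"x":0,"y":0,"z":0,"ax":0,"ay":0,"az":0},{"x":0,"y":0,"z":0,"ax":0,"ay":0,"az":0},{"x":0,"y":0,"z":0,"ax":0,"ay":0,"az":0},{"x":0,"y":0,"z":0,"ax":0,"ay":0,"az":0},{"x":0,"y":0,"z":0,"ax":0,"ay":0,"az":0},{"x":0,"y":0,"z":0,"ax":0,"ay":0,"az":0},{"x":0,"y":0,"z":0,"ax":0,"ay":0,"az":0}], claw=-1, squeeze=40)

```text
time: 4.2
tool_pos: [608.5, -44.6, 154.1]
tcp_rot: [0.806, 0.593, 0.001, 0.0]
ft_force: [0.3, 2.7, 5.2]
opening: 55.8
```

```bash
python3 go.py 608.5 -43 250 1.274
python3 - <<'E'
from workcell import *
import cv2
i=optics.snapshot("side")["img"][:,:,::-1]
cv2.imwrite("pics/side2.png",cv2.resize(i[80:290,150:350],None,fx=2.8,fy=2.8))
E
```

```text
t 4.2 pos [608.5 -44.6 154.1] F [0.3 2.7 5.2] open 55.8 j [-0.07  0.42  0.05  1.2   0.    0.23]
shift [ 0.026 -0.006 -1.599] turn [ 0.01 -0.01 -0.03]
```

View pics/side2.png

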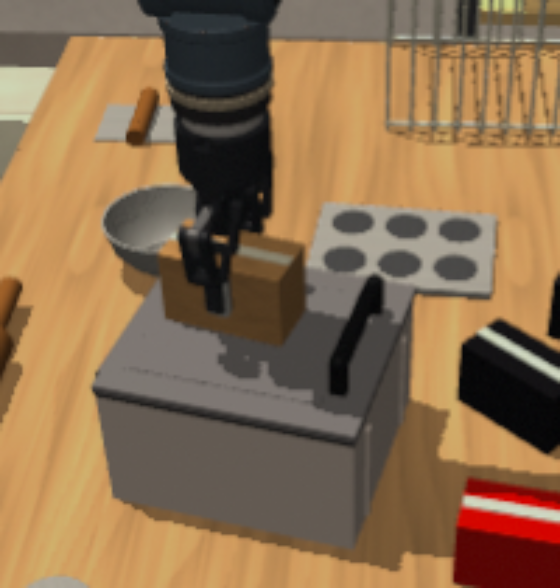

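The carton is gripped near its middle (opening 55.8 mm), with the fingers on the side face at crop (217,290). Lifting.

Emit:
apply_moves(targets=[{"x":0,"y":0,"z":-0.05,"ax":0,"ay":0,"az":0},{"x":0,"y":0,"z":-0.2,"ax":0,"ay":0,"az":0},{"x":0,"y":0,"z":-0.45,"ax":0,"ay":0,"az":0},{"x":0,"y":0,"z":-0.75,"ax":0,"ay":0,"az":0},{"x":0,"y":0,"z":-1.05,"ax":0,"ay":0,"az":0},{"x":0,"y":0,"z":-1.35,"ax":0,"ay":0,"az":0},{"x":0,"y":0,"z":-1.55,"ax":0,"ay":0,"az":0},{"x":0,"y":0,"z":-1.6,"ax":0,"ay":0,"az":0}])

```text
time: 5.25
tool_pos: [608.4, -45.0, 250.3]
tcp_rot: [0.806, 0.592, 0.001, 0.0]
ft_force: [0.9, 0.9, -4.5]
opening: 55.8
```

```bash
python3 go.py 427 325.5 160 1.415; python3 go.py 427 325.5 250 1.415
```

```text
t 5.25 pos [608.4 -45.  250.3] F [ 0.9  0.9 -4.5] open 55.8 j [-0.07  0.38  0.24  1.43  0.    0.23]
shift [ 4.993 -4.728  1.501] turn [ 0.01 -0.   -0.84]
t 5.25 pos [608.4 -45.  250.3] F [ 0.9  0.9 -4.5] open 55.8 j [-0.07  0.38  0.24  1.43  0.    0.23]
shift [ 4.993e+00 -4.726e+00  1.000e-03] turn [ 0.01 -0.   -0.84]
```

Emit:
apply_moves(targets=[{"x":0.15,"y":-0.15,"z":0,"ax":0,"ay":0,"az":0},{"x":0.5,"y":-0.5,"z":0,"ax":0,"ay":0,"az":-0.1},{"x":0.95,"y":-0.9,"z":0,"ax":0,"ay":0,"az":-0.2},{"x":1.4,"y":-1.35,"z":0,"ax":0,"ay":0,"az":-0.3},{"x":1.85,"y":-1.75,"z":0,"ax":0,"ay":0,"az":-0.4},{"x":2.3,"y":-2.2,"z":0,"ax":0,"ay":0,"az":-0.5},{"x":2.75,"y":-2.6,"z":0,"ax":0,"ay":0,"az":-0.6},{"x":3.2,"y":-3.05,"z":0,"ax":0,"ay":0,"az":-0.7}])

```text
time: 6.25
tool_pos: [489.0, 194.2, 248.7]
tcp_rot: [0.768, 0.641, -0.0, -0.0]
ft_force: [0.1, 0.6, -4.4]
opening: 55.8
```

```bash
python3 go.py 427 325.5 150 1.415
```

```text
t 6.25 pos [489.  194.2 248.7] F [ 0.1  0.6 -4.4] open 55.8 j [0.38 0.24 0.03 1.36 0.   0.56]
shift [ 1.969 -1.406  1.645] turn [-0.01  0.   -0.14]
```

Emit:
apply_moves(targets=[{"x":0.4,"y":-0.3,"z":0,"ax":0,"ay":0,"az":0},{"x":0.8,"y":-0.55,"z":0.1,"ax":0,"ay":0,"az":0},{"x":1.15,"y":-0.8,"z":0.3,"ax":0,"ay":0,"az":-0.1},{"x":1.45,"y":-1.05,"z":0.6,"ax":0,"ay":0,"az":-0.1},{"x":1.7,"y":-1.2,"z":0.95,"ax":0,"ay":0,"az":-0.14},{"x":1.85,"y":-1.33,"z":1.3,"ax":0,"ay":0,"az":-0.14},{"x":1.95,"y":-1.4,"z":1.55,"ax":0,"ay":0,"az":-0.14},{"x":1.95,"y":-1.4,"z":1.65,"ax":0,"ay":0,"az":-0.14}])

```text
time: 7.25
tool_pos: [428.0, 323.1, 149.3]
tcp_rot: [0.76, 0.65, -0.001, -0.0]
ft_force: [0.2, -0.3, -3.8]
opening: 55.6
```

```bash
python3 go.py 427 325.5 32 1.415
python3 - <<'E'
from workcell import *
import cv2,pickle
s=optics.snapshot("side");pickle.dump(s,open("s3.pkl","wb"))
i=s["img"][:,:,::-1]
cv2.imwrite("pics/side3.png",cv2.resize(i[220:420,200:400],None,fx=2.9,fy=2.9,interpolation=2))
E
```

```text
t 7.25 pos [428.  323.1 149.3] F [ 0.2 -0.3 -3.8] open 55.6 j [ 0.65  0.3  -0.14  1.13  0.    0.8 ]
shift [ 0.039 -0.021  1.955] turn [-0.01  0.01  0.  ]
```

View pics/side3.png

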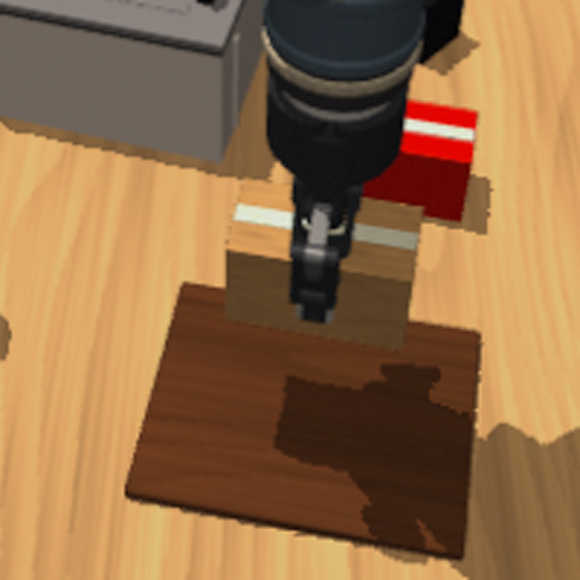

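The carton hangs level over the board, whose top corners are at crop (182,285), (481,333), (463,549) and (128,490). I'll use those to refine the board pose.

```bash
python3 - <<'E'
from h import *
d=pickle.load(open("s0.pkl","rb"));T,S=d["top"],d["side"]
bt=px([(137,40),(412,78),(340,452),(58,405)],80,200)
bs=np.array([(182,285),(481,333),(463,549),(128,490)])/2.9+[200,220]
f=lambda p:rect(p,220,170,12)
for nm,obs in (("both",[(T,[0,1,2,3],bt),(S,[1,2,3,0],bs)]),("top",[(T,[0,1,2,3],bt)]),("side",[(S,[1,2,3,0],bs)])):
    print("board",nm,*fit(obs,f,[450,300,0]))
# carton top in held pose
s3=pickle.load(open("s3.pkl","rb"))
cs=np.array([(255,180),(422,205),(414,283),(228,252)])/2.9+[200,220]
print("carton held", *fit([(S,[2,3,0],cs[[1,2,3]])],lambda p:rect(p,110,56,149+50),[427,325,-.15]))
E
```

```text
board both [ 4.27987481e+02  3.26068719e+02 -1.52709359e-01] [-0.6 -0.7 -0.4 -0.7  0.  -0.7 -1.2  0.3  0.2 -2.4  0.6 -2.   1.6  1.4
 -1.  -0.2]
board top [ 4.26907982e+02  3.24695140e+02 -1.56307522e-01] [ 0.1 -0.4  0.3 -0.1  0.4 -0.1 -0.8  0.6]
board side [ 4.28738217e+02  3.27191674e+02 -1.49761666e-01] [-0.3 -1.8  0.2 -1.7  1.4  1.9 -1.3  0.5]
carton held [ 4.29306024e+02  3.24479674e+02 -1.45370589e-01] [ 0.5  0.3  0.6 -0.5 -1.   0.1]
```

Emit:
apply_moves(targets=[{"x":0.02,"y":0,"z":0.15,"ax":0,"ay":0,"az":0},{"x":0.05,"y":0,"z":0.45,"ax":0,"ay":0,"az":0},{"x":0.05,"y":0,"z":0.8,"ax":0,"ay":0,"az":0},{"x":0.05,"y":0,"z":1.15,"ax":0,"ay":0,"az":0},{"x":0.05,"y":0,"z":1.45,"ax":0,"ay":0,"az":0},{"x":0.05,"y":0,"z":1.65,"ax":0,"ay":0,"az":0},{"x":0.05,"y":0,"z":1.78,"ax":0,"ay":0,"az":0},{"x":0.05,"y":0,"z":1.83,"ax":0,"ay":0,"az":0}])

```text
time: 8.3
tool_pos: [429.5, 326.1, 40.5]
tcp_rot: [0.76, 0.65, 0.0, -0.0]
ft_force: [0.2, 0.0, -3.9]
opening: 55.5
```

```bash
python3 go.py 428 326 32 1.418
```

```text
t 8.3 pos [429.5 326.1  40.5] F [ 0.2  0.  -3.9] open 55.5 j [ 0.65  0.4  -0.31  0.87  0.    0.81]
shift [-0.005 -0.025  0.141] turn [ 0.   -0.   -0.02]
```

Emit:
apply_moves(targets=[{"x":0,"y":0,"z":0.02,"ax":0,"ay":0,"az":0},{"x":0,"y":-0.01,"z":0.04,"ax":0,"ay":0,"az":0},{"x":0,"y":-0.02,"z":0.06,"ax":0,"ay":0,"az":0},{"x":0,"y":-0.02,"z":0.075,"ax":0,"ay":0,"az":0},{"x":0,"y":-0.02,"z":0.09,"ax":0,"ay":0,"az":0},{"x":0,"y":-0.02,"z":0.105,"ax":0,"ay":0,"az":0},{"x":0,"y":-0.02,"z":0.12,"ax":0,"ay":0,"az":0},{"x":0,"y":-0.02,"z":0.12,"ax":0,"ay":0,"az":0}])

```text
time: 9.3
tool_pos: [428.1, 326.2, 33.3]
tcp_rot: [0.76, 0.65, -0.0, -0.0]
ft_force: [0.4, 1.1, -4.7]
opening: 55.7
```

```bash
python3 go.py 428 326 32 1.418
```

```text
t 9.3 pos [428.1 326.2  33.3] F [ 0.4  1.1 -4.7] open 55.7 j [ 0.65  0.4  -0.32  0.85  0.    0.81]
shift [-0.004 -0.002  0.021] turn [-0.    0.   -0.02]
```

Not in contact yet, so I'll creep down another 3 mm.

Emit:
apply_moves(targets=[{"x":0,"y":0,"z":0.01,"ax":0,"ay":0,"az":0},{"x":0,"y":0,"z":0.015,"ax":0,"ay":0,"az":0},{"x":0,"y":0,"z":0.02,"ax":0,"ay":0,"az":0},{"x":0,"y":0,"z":0.025,"ax":0,"ay":0,"az":0},{"x":0,"y":0,"z":0.03,"ax":0,"ay":0,"az":0},{"x":0,"y":0,"z":0.035,"ax":0,"ay":0,"az":0},{"x":0,"y":0,"z":0.04,"ax":0,"ay":0,"az":0},{"x":0,"y":0,"z":0.04,"ax":0,"ay":0,"az":0}])

```text
time: 10.3
tool_pos: [428.2, 326.3, 32.1]
tcp_rot: [0.76, 0.65, 0.0, -0.0]
ft_force: [-5.3, -3.1, 12.1]
opening: 55.9
```

Contact: the upward force is 12 N. Easing off slightly, then releasing.

Emit:
apply_moves(targets=[{"x":0,"y":0,"z":-0.01,"ax":0,"ay":0,"az":0},{"x":0,"y":0,"z":-0.01,"ax":0,"ay":0,"az":0},{"x":0,"y":0,"z":-0.01,"ax":0,"ay":0,"az":0},{"x":0,"y":0,"z":-0.01,"ax":0,"ay":0,"az":0},{"x":0,"y":0,"z":-0.01,"ax":0,"ay":0,"az":0},{"x":0,"y":0,"z":-0.01,"ax":0,"ay":0,"az":0},{"x":0,"y":0,"z":-0.01,"ax":0,"ay":0,"az":0},{"x":0,"y":0,"z":-0.01,"ax":0,"ay":0,"az":0}], claw=1)

```text
time: 11.3
tool_pos: [428.2, 326.2, 31.5]
tcp_rot: [0.76, 0.65, -0.0, -0.0]
ft_force: [1.0, -0.0, 0.7]
opening: 85.6
```

Emit:
apply_moves(targets=[{"x":0,"y":0,"z":-0.1,"ax":0,"ay":0,"az":0},{"x":0,"y":0,"z":-0.4,"ax":0,"ay":0,"az":0},{"x":0,"y":0,"z":-0.8,"ax":0,"ay":0,"az":0},{"x":0,"y":0,"z":-1.4,"ax":0,"ay":0,"az":0},{"x":0,"y":0,"z":-2.1,"ax":0,"ay":0,"az":0},{"x":0,"y":0,"z":-2.7,"ax":0,"ay":0,"az":0},{"x":0,"y":0,"z":-3.2,"ax":0,"ay":0,"az":0},{"x":0,"y":0,"z":-3.5,"ax":0,"ay":0,"az":0}])

```text
time: 12.3
tool_pos: [428.4, 326.4, 243.8]
tcp_rot: [0.76, 0.65, 0.001, 0.0]
ft_force: [-0.2, 0.9, -0.3]
opening: 85.4
```

```bash
python3 go.py 502.5 -2.5 230 -0.23
python3 - <<'E'
from workcell import *
import cv2,pickle
s=optics.snapshot("side");pickle.dump(s,open("s4.pkl","wb"))
i=s["img"][:,:,::-1]
cv2.imwrite("pics/side4.png",cv2.resize(i[150:420,160:400],None,fx=2.2,fy=2.2,interpolation=2))
E
```

```text
t 12.3 pos [428.4 326.4 243.8] F [-0.2  0.9 -0.3] open 85.4 j [0.65 0.26 0.04 1.36 0.   0.81]
shift [-5.224  2.07   0.223] turn [-0.   -0.01  9.42]
```

View pics/side4.png

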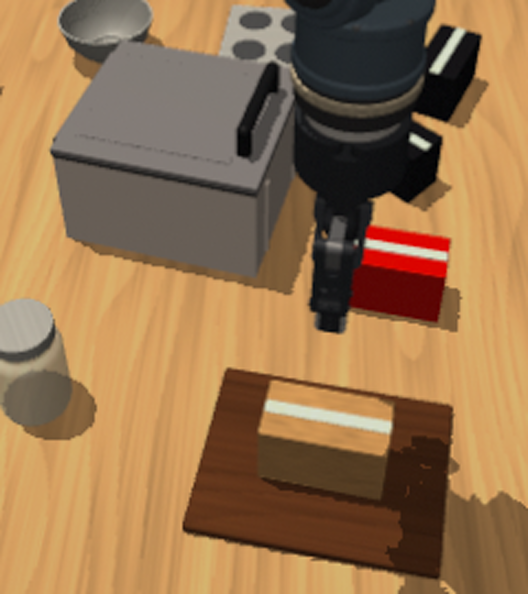

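The carton sits flat and centred on the board at crop (325,440), the handle at crop (258,110) is free, and the bystanders and look-alikes are untouched. Moving to the handle.

Emit:
apply_moves(targets=[{"x":-0.3,"y":0.1,"z":0,"ax":0,"ay":0,"az":0.6},{"x":-0.75,"y":0.3,"z":0,"ax":0,"ay":0,"az":1.4},{"x":-1.2,"y":0.5,"z":0,"ax":0,"ay":0,"az":2.2},{"x":-1.7,"y":0.7,"z":0,"ax":0,"ay":0,"az":3.0},{"x":-2.15,"y":0.85,"z":0,"ax":0,"ay":0,"az":3.8},{"x":-2.6,"y":1.05,"z":0,"ax":0,"ay":0,"az":4.6},{"x":-3.0,"y":1.2,"z":0,"ax":0,"ay":0,"az":5.4},{"x":-3.4,"y":1.35,"z":0,"ax":0,"ay":0,"az":6.2}])

```text
time: 13.35
tool_pos: [476.4, 111.2, 241.3]
tcp_rot: [0.987, 0.163, -0.0, -0.0]
ft_force: [0.7, 0.5, -0.4]
opening: 85.7
```

```bash
python3 go.py 503 -2.5 220 -0.232
```

```text
t 13.35 pos [476.4 111.2 241.3] F [ 0.7  0.5 -0.4] open 85.7 j [ 0.23  0.17 -0.07  1.33  0.    1.47]
shift [-0.191  1.936  0.355] turn [-0.    0.    3.21]
```

Emit:
apply_moves(targets=[{"x":-0.03,"y":0.35,"z":0,"ax":0,"ay":0,"az":0.6},{"x":-0.06,"y":0.7,"z":0,"ax":0,"ay":0,"az":1.2},{"x":-0.1,"y":1.05,"z":0.1,"ax":0,"ay":0,"az":1.8},{"x":-0.13,"y":1.4,"z":0.2,"ax":0,"ay":0,"az":2.4},{"x":-0.16,"y":1.65,"z":0.3,"ax":0,"ay":0,"az":2.8},{"x":-0.18,"y":1.85,"z":0.35,"ax":0,"ay":0,"az":3.1},{"x":-0.19,"y":1.93,"z":0.35,"ax":0,"ay":0,"az":3.2},{"x":-0.19,"y":1.93,"z":0.35,"ax":0,"ay":0,"az":3.2}])

```text
time: 14.35
tool_pos: [503.6, -1.1, 220.7]
tcp_rot: [0.994, -0.112, 0.0, -0.0]
ft_force: [0.2, -0.1, 0.8]
opening: 85.4
```

```bash
python3 go.py 503 -2.5 146 -0.232
python3 - <<'E'
from workcell import *
import cv2,pickle
s=optics.snapshot("side")
i=s["img"][:,:,::-1]
cv2.imwrite("pics/side5.png",cv2.resize(i[100:290,160:360],None,fx=2.9,fy=2.9,interpolation=2))
E
```

```text
t 14.35 pos [503.6  -1.1 220.7] F [ 0.2 -0.1  0.8] open 85.4 j [-0.    0.21 -0.08  1.28  0.    1.79]
shift [-0.005  0.026  1.244] turn [-0.   -0.    0.04]
```

View pics/side5.png

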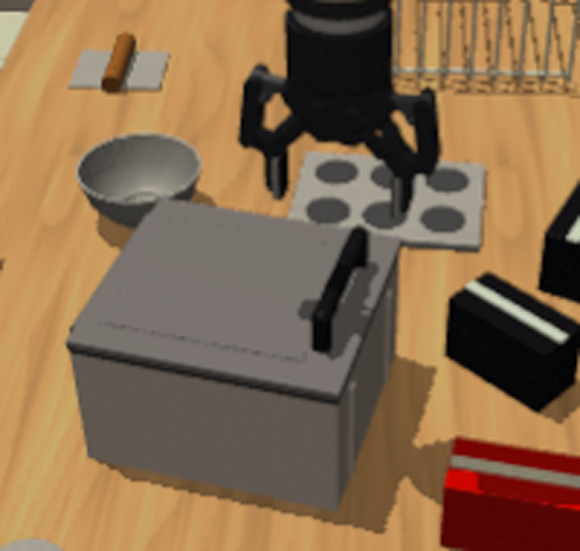

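The fingers at crop (275,180) and (402,195) straddle the handle, whose middle is near (340,290). Descending.

Emit:
apply_moves(targets=[{"x":0,"y":0.02,"z":0.2,"ax":0,"ay":0,"az":0},{"x":0,"y":0.02,"z":0.45,"ax":0,"ay":0,"az":0},{"x":0,"y":0.02,"z":0.7,"ax":0,"ay":0,"az":0},{"x":0,"y":0.02,"z":0.9,"ax":0,"ay":0,"az":0},{"x":0,"y":0.02,"z":1.05,"ax":0,"ay":0,"az":0},{"x":0,"y":0.02,"z":1.15,"ax":0,"ay":0,"az":0},{"x":0,"y":0.02,"z":1.22,"ax":0,"ay":0,"az":0},{"x":0,"y":0.02,"z":1.24,"ax":0,"ay":0,"az":0}])

```text
time: 15.4
tool_pos: [503.4, -2.2, 146.1]
tcp_rot: [0.994, -0.113, 0.0, -0.0]
ft_force: [-0.8, 0.1, 0.9]
opening: 85.3
```

Emit:
apply_moves(targets=[{"x":0,"y":0,"z":0,"ax":0,"ay":0,"az":0},{"x":0,"y":0,"z":0,"ax":0,"ay":0,"az":0},{"x":0,"y":0,"z":0,"ax":0,"ay":0,"az":0},{"x":0,"y":0,"z":0,"ax":0,"ay":0,"az":0},{"x":0,"y":0,"z":0,"ax":0,"ay":0,"az":0},{"x":0,"y":0,"z":0,"ax":0,"ay":0,"az":0},{"x":0,"y":0,"z":0,"ax":0,"ay":0,"az":0},{"x":0,"y":0,"z":0,"ax":0,"ay":0,"az":0}], claw=-1, squeeze=90)

```text
time: 16.4
tool_pos: [501.8, -1.8, 146.4]
tcp_rot: [0.994, -0.113, -0.001, -0.0]
ft_force: [-6.2, 3.3, 7.9]
opening: 13.1
```

```bash
python3 go.py 503 -2.5 146 -0.232
python3 - <<'E'
from workcell import *
import cv2,pickle
s=optics.snapshot("side")
i=s["img"][:,:,::-1]
cv2.imwrite("pics/side6.png",cv2.resize(i[100:290,160:360],None,fx=2.9,fy=2.9,interpolation=2))
E
```

```text
t 16.4 pos [501.8  -1.8 146.4] F [-6.2  3.3  7.9] open 13.1 j [-0.    0.24 -0.23  1.1   0.    1.79]
shift [0.021 0.006 0.007] turn [-0.    0.01  0.04]
```

View pics/side6.png

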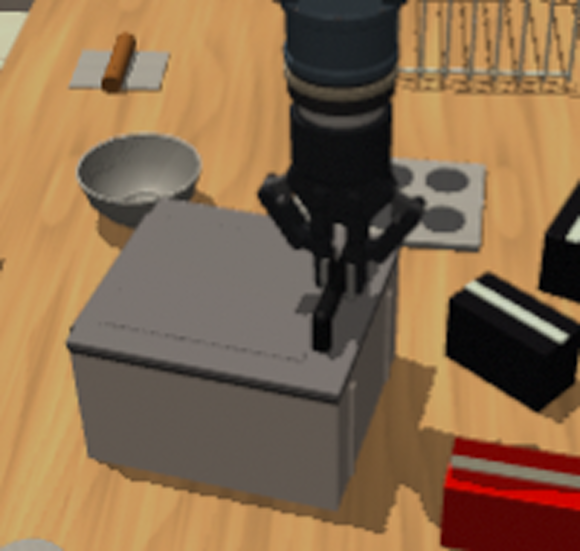

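The gripper is closed on the bar near its middle at crop (335,280). The opening reads 13.1 mm on a 16 mm bar; I'll watch that during the pull. Starting a gentle pull along the lid's arc.

Emit:
apply_moves(targets=[{"x":0.003,"y":0,"z":-0.025,"ax":0,"ay":-0.04,"az":0},{"x":0.006,"y":0,"z":-0.05,"ax":0,"ay":-0.09,"az":0},{"x":0.01,"y":0,"z":-0.075,"ax":0,"ay":-0.13,"az":0},{"x":0.013,"y":0,"z":-0.1,"ax":0,"ay":-0.17,"az":0},{"x":0.017,"y":0,"z":-0.125,"ax":0,"ay":-0.22,"az":0},{"x":0.02,"y":0,"z":-0.15,"ax":0,"ay":-0.26,"az":0},{"x":0.024,"y":0,"z":-0.175,"ax":0,"ay":-0.3,"az":0},{"x":0.028,"y":0,"z":-0.195,"ax":0,"ay":-0.34,"az":0}])

```text
time: 17.45
tool_pos: [503.3, -2.2, 157.5]
tcp_rot: [0.993, -0.112, -0.031, -0.004]
ft_force: [-7.5, 3.6, -0.7]
opening: 13.5
```

```bash
python3 go.py 503 -2.5 146 -0.232
python3 - <<'E'
from workcell import *
import cv2,pickle
s=optics.snapshot("side")
i=s["img"][:,:,::-1]
cv2.imwrite("pics/side7.png",cv2.resize(i[100:290,160:360],None,fx=2.9,fy=2.9,interpolation=2))
E
```

```text
t 17.45 pos [503.3  -2.2 157.5] F [-7.5  3.6 -0.7] open 13.5 j [-0.01  0.28 -0.15  1.2   0.01  1.78]
shift [0.009 0.006 0.191] turn [0.   0.36 0.04]
```

View pics/side7.png

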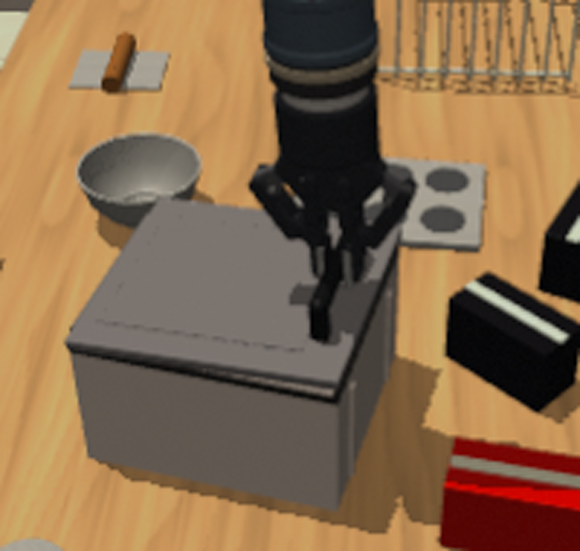

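The lid's front edge is up about 12 mm, the seal's resistance has faded (vertical force about 0) and the grip is steady. Continuing to about 0.185 rad.

Emit:
apply_moves(targets=[{"x":0.007,"y":0,"z":-0.05,"ax":0,"ay":-0.09,"az":0},{"x":0.015,"y":0,"z":-0.11,"ax":0,"ay":-0.19,"az":0},{"x":0.024,"y":0,"z":-0.17,"ax":0,"ay":-0.3,"az":0},{"x":0.033,"y":0,"z":-0.23,"ax":0,"ay":-0.41,"az":0},{"x":0.042,"y":0,"z":-0.29,"ax":0,"ay":-0.52,"az":0},{"x":0.05,"y":0,"z":-0.34,"ax":0,"ay":-0.61,"az":0},{"x":0.056,"y":0,"z":-0.38,"ax":0,"ay":-0.68,"az":0},{"x":0.06,"y":0,"z":-0.4,"ax":0,"ay":-0.72,"az":0}])

```text
time: 18.5
tool_pos: [508.8, -3.5, 181.5]
tcp_rot: [0.989, -0.112, -0.093, -0.011]
ft_force: [-6.4, 1.9, -0.5]
opening: 13.0
```

```bash
python3 go.py 503 -2.5 146 -0.232
python3 - <<'E'
from workcell import *
import cv2,pickle
s=optics.snapshot("side");pickle.dump(s,open("s8.pkl","wb"))
i=s["img"][:,:,::-1]
cv2.imwrite("pics/side8.png",cv2.resize(i[100:290,160:360],None,fx=2.9,fy=2.9,interpolation=2))
cv2.imwrite("pics/side8f.png",i)
E
```

```text
t 18.5 pos [508.8  -3.5 181.5] F [-6.4  1.9 -0.5] open 13.0 j [-0.03  0.37  0.03  1.41  0.04  1.76]
shift [0.014 0.005 0.599] turn [0.   1.08 0.04]
```

View pics/side8.png

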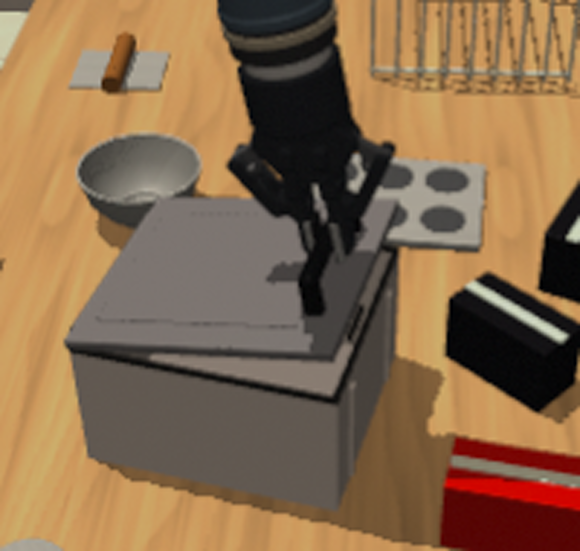

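View pics/side8f.png

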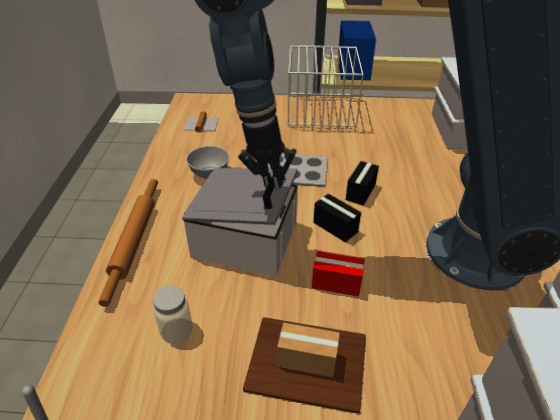

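The lid is partly open, with its front-left top corner at crop about (333,352), and the carton stands on the board at (308,350). I'll measure the lid angle and carton offset, then hold for a second.

```bash
python3 - <<'E'
from h import *
s=pickle.load(open("s8.pkl","rb"))
a=-.23;R=np.array([[np.cos(a),-np.sin(a)],[np.sin(a),np.cos(a)]])
for th in (0,.14,.16,.18,.2,.22):
    # lid centre = tub x -2 ; hinge at +112 from lid centre-? use +112
    v=np.array([-224,10]);x=v[0]*np.cos(th)+v[1]*np.sin(th);z=-v[0]*np.sin(th)+v[1]*np.cos(th)
    q=[np.r_[R@[112+x,w]+[584.4,-21],124+z] for w in (102,-102)]
    print(th,((proj(s,np.array(q))-[160,100])*2.9).round(0).tolist())
cs=None
i=s["img"][:,:,::-1]
cv2.imwrite("pics/c9.png",cv2.resize(i[310:410,235:375],None,fx=5,fy=5,interpolation=2))
E
```

```text
0 [[340.0, 394.0], [405.0, 237.0]]
0.14 [[336.0, 362.0], [402.0, 206.0]]
0.16 [[335.0, 358.0], [401.0, 202.0]]
0.18 [[333.0, 353.0], [400.0, 197.0]]
0.2 [[332.0, 348.0], [399.0, 193.0]]
0.22 [[331.0, 343.0], [398.0, 189.0]]
```

View pics/c9.png

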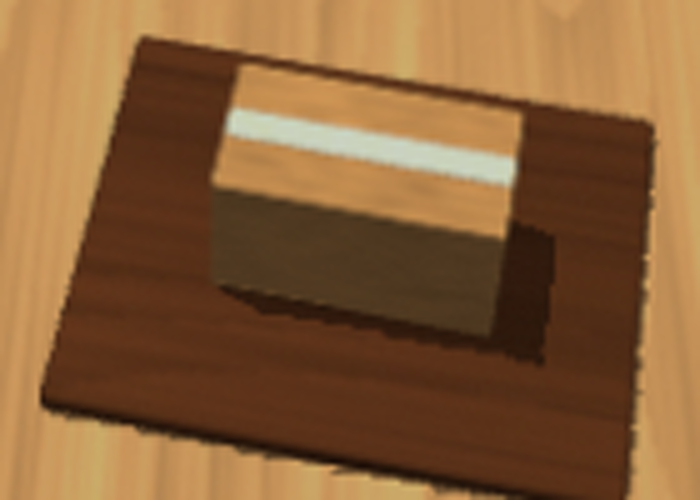

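Emit:
apply_moves(targets=[{"x":0,"y":0,"z":0,"ax":0,"ay":0,"az":0},{"x":0,"y":0,"z":0,"ax":0,"ay":0,"az":0},{"x":0,"y":0,"z":0,"ax":0,"ay":0,"az":0},{"x":0,"y":0,"z":0,"ax":0,"ay":0,"az":0},{"x":0,"y":0,"z":0,"ax":0,"ay":0,"az":0},{"x":0,"y":0,"z":0,"ax":0,"ay":0,"az":0},{"x":0,"y":0,"z":0,"ax":0,"ay":0,"az":0},{"x":0,"y":0,"z":0,"ax":0,"ay":0,"az":0}])

```text
time: 19.55
tool_pos: [508.9, -3.5, 181.4]
tcp_rot: [0.989, -0.112, -0.093, -0.011]
ft_force: [-6.0, 2.1, 0.2]
opening: 13.3
```

```bash
python3 - <<'E'
from h import *
s=pickle.load(open("s8.pkl","rb"))
cs=np.array([(240,65),(522,112),(505,240),(212,188)])/5+[235,310]
print(*fit([(s,[1,2,3,0],cs)],lambda p:rect(p,110,56,82),[427,325,-.15]))
from workcell import *
print(robot.close_job()); r=read_state(); print(r["time"],r["tool_pos"],r["opening"])
E
```

```text
[ 4.29945351e+02  3.27744797e+02 -1.57261072e-01] [-0.3 -0.2  0.3  0.   0.5  0.1 -0.5 -0. ]
the job is handed in; nothing more can be done
None
the job is handed in; nothing more can be done
```

The carton is on the board and the tub lid is held slightly open by its handle. I handed the job in at about 19.6 s, and no verdict was reported.

- **Carton:** I gripped it across its 56 mm sides, lowered it at creep speed until the force showed contact, eased off and released it. The side camera puts it within about 2 mm of the board's centre, aligned with the board and flat.
- **Lid:** I gripped the handle near its middle at 90 N and pulled along the lid's arc until the seal let go. The lid's corner in the image gives an opening of about 0.18 rad, so the front edge is raised about 40 mm. The pose stayed within about 0.1 mm over a one-second hold before hand-in.
- **Bystanders:** the tray, bowl, jar and the red and black look-alikes look unmoved in the last side picture.

**Checks that disagreed or failed:**
- The gripper opening read about 13 mm on the 16 mm bar. It stayed between 13.0 and 13.5 mm during the pull and hold, so I took it as pad or finger give.
- A side force of about 6 N remained at the handle.
- The two camera fits of the board's position differed by 2–3 mm.
- My first move call was refused for leaving out fields; nothing moved.
- The state could not be read again after hand-in.

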